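# Seat the thick pipe reamer in the spindle and tap it home

## Task

Take the thicker of the two pipe reamers out of the rack and set it gently, shank down, into the raised taper sleeve of the bench spindle, without driving the sleeve down yet, and let go. Then tap it on its top until the sleeve has gone fully down and stays there with the reamer sitting squarely in it. Leave the slim reamer in its place in the rack.

Things in the scene. Friction and masses are not known exactly. Their poses are not given: they have to be found in the camera images.
- thick_reamer: Steel reamer to seat, 0.4 kg, upright in the rack (collar resting on rack top, 70 mm up; lifts straight out). Origin on its axis under the collar, z up. Below: tapered shank 48 mm long, 30 mm diameter at collar, 16 at tip, chamfered to 12. Above: collar 52 diameter to 8 mm, cutter ring 45 (ribs 48) from 8 to 22 mm, plain pilot 34 diameter from 22 to the flat top at 66 mm: grip there.
- slim_reamer: The other reamer, to be left: same shank, collar, height, origin and axes, but cutter ring 29 mm (ribs 32) and pilot 18 mm in diameter. The sheet-metal rack, 80 by 220 mm, 70 mm high, has 3 holes of 35 mm in a row, 70 mm apart: the reamers stand in the outer two, 140 mm apart, the middle is empty.
- socket_mouth (a point): Centre of the rim of the upright taper sleeve (42 mm outer, 33 mm inner diameter, 50 mm deep, narrowing like the shank, 1 mm play) in the round nose (74 mm diameter, top 64 mm high) of a grey spindle unit, 160 x 140 x 44 mm, with a round motor 60 mm high behind. A seated reamer's collar rests on the rim: its origin is then here. Moves down with the sleeve.
- sleeve (a joint): Travel of the taper sleeve down into the nose (m): starts at 0 to 0.003 (rim 16 to 13 mm above the nose); 0.014 is fully down on a stop, rim 2 mm above the nose. Stiff, no spring: it moves only under about 14 N in all, the reamer's weight of about 4 N included, and stays where it is pushed.
There are look-alikes about, which are no part of the job. What is shaped like the thick_reamer but pink is not meant.

How it is judged:
On the way:
1. the thick reamer stands in the taper sleeve (its origin within 7 mm of the rim's centre, tilted less than 10 degrees), let go, with the sleeve still up (less than 8 mm down) (distance between thick_reamer and socket_mouth below 0.007 m and angle between thick_reamer's own z axis and vertical below 0.175 rad and value of joint sleeve below 0.008 m and contact force between the fingers and thick_reamer below 0.2 N), for 0.2 s.
At the end, for the whole second after the job is handed in: The sleeve is at least 11.5 mm down of its 14 mm, the thick reamer sits in it at rest (origin within 7 mm of the rim's centre, tilted less than 10 degrees), and the slim reamer is within 20 mm of where it stood in the rack (value of joint sleeve above 0.0115 m and distance between thick_reamer and socket_mouth below 0.007 m and angle between thick_reamer's own z axis and vertical below 0.175 rad and linear speed of thick_reamer below 0.02 m/s and distance of slim_reamer from where it was at the start of the episode below 0.02 m); the robot touches nothing.
It fails at once if the slim reamer is taken out of its place in the rack (moved more than 30 mm) (distance of slim_reamer from where it was at the start of the episode above 0.03 m).
It also fails if it takes over 42 s, if anything falls off the work surface, if the arm or the gripper's body presses on something with over 40 N, if the wrist force passes 120 N, or if a joint passes its speed limit or range.

## Robot

A 7-joint arm with a two-finger parallel gripper is mounted at the origin on the work surface. World frame = base frame: x ahead of the robot, y to its left, z up, the work surface at z = 0. Lengths are in m, angles in rad, forces in N, time in s.
With the tool pointing down it reaches from about 0.425 to 0.925 m from the base axis. Payload 6.8 kg.
Tool frame: the origin (TCP) lies at the very end of the fingers, on their centre line; the grasp point (between the pads) lies 19 mm behind it; z points along the fingers, x is the direction in which the jaws open and shut, and the axes are right-handed (so a half turn about z gives the same grasp; the last joint's range is limited). The gripper opens to 85 mm and grips with 20 to 120 N. Pads are 22 mm wide; open, the fingers measure 114 mm over their backs; the gripper's body (76 mm by 85 mm) begins 54 mm behind the grasp point. The pads swing forward as they close: fully open they stand 13 mm farther back than shut.
Start: joints at [1.109, 0.477, 0.022, 1.555, -0.011, 1.109, -0.083], TCP at [0.234, -0.633, 0.231] pointing down, gripper open.
Joint ranges: [-2.96, 2.96], [-0.34, 2.1], [-1.41, 1.46], [0.24, 2.44], [-1.37, 4.51], [0.17, 1.92], [-2.96, 2.96]. Speed limits (rad/s): [2.39, 2.39, 3.14, 3.14, 3.14, 3.14, 3.14].

## Interface

Orientations are given as a unit quaternion [w, x, y, z].
In Python, from station import get_obs, read_camera, calibration, hand_in, recognise, outline_of, place_of gives the robot as it stands.
- The arm moves only by the tool move_arm, never from a script. Its argument "steps" is a list of rows, each an object with "fingers": the finger opening in mm, from 0 to 85.4; "translation": the shift along the world's x, y, z in mm, a list of three; "turn": the turn about the world's z in rad. In form: [{"fingers": fingers, "translation": [dx, dy, dz], "turn": turn}, ...]. A call has 1 to 10 rows; each row shifts and turns the commanded pose from where the row before left it; what a row does not reach is not made up. A row lasts 1/8 s, in which the tool goes at most 62.5 mm and 10.7 degrees, less where a joint would pass 70% of its speed; a pose out of reach is approached as far as the arm can. A call with a gripper value outside its range is refused whole. The fingers move at their own pace and stop on an object; "newtons" is the grip in N (left out, the last holds). Time passes only in rows, so rows that do not move let the fingers close. It gives the time, the measured TCP pose, the force and the opening at its end, in the units of the state.
- get_obs(): the state, without advancing time (a new reading comes with each control period).
- read_camera(name): name is "scene" or "top" or "wrist"; returns the picture (400x640x3 uint8, blue, green, red); there is no depth.
- calibration(name): a dict with "camera_matrix" (3x3 intrinsics, pixels), "rvec" (rotation vector, rad) and "tvec" (3), from world to camera coordinates, as OpenCV has them. Camera axes: x right, y down, z forward; pixel columns grow to the right and rows downward; lengths in m; the calibration is good to about 2 mm. A picture is of the moment at which its call begins: read the wrist's pose just before it. calibration takes no time and is no camera call; for the wrist camera it gives the pose at the moment of the call.
- hand_in(): hands the job in, once; it reports no verdict.
Trained networks look in the newest picture that a camera, given by its name, has taken for a name from the list of things; names that differ only in an ending like _2 or _b are one class to them, and where a whole thing is asked for, a point or a joint stands for the part that bears it (a point fixed in the world has none). Each returns a list of dicts, best first, with "conf" (0 to 1); they miss things now and then, are a little off and sometimes report something else, mostly with a low value. They report only what shows in the picture. A call takes as long as a camera call. They do not tell look-alikes from the thing itself.
- recognise(camera, name): "xy" ([column, row] in pixels, amid what is visible of it).
- outline_of(camera, name): "mask" (400x640 bool, what is visible of it) and "xy" ([column, row] in pixels, amid what is visible of it).
- place_of(camera, name): "xy" ([column, row] in pixels: a listed point, or the origin of a listed thing).
The state is a dict: "t": time; "q": joint angles; "joint_vel": joint speeds; "joint_torque": joint torques, N m; "eef_pos": TCP position; "tool_rot": TCP orientation; "contact_force": force on the tool from outside, world axes, zero at the start; "torque": the same for the moment, N m; "gripper_width": opening from 0.0 (shut) to 1.0 (fully open).
Only numpy, scipy, OpenCV 4.12 (cv2) and the standard library are available. Lean on these libraries where they do the work, as an engineer would, in place of code of your own. Each camera call takes 0.05 s, during which the arm holds its last target.

## Working session

There is one attempt and no reset: what is moved stays moved. The work goes in short steps, Python scripts to look and compute and a tool call to move; the robot and the scene stay as the last step left them, time stands still between calls to the robot, and variables do not carry over. Pictures are saved under pics/ and viewed, and the job is handed in when it is done.

Besides the shell and the picture viewer there is one more tool, called after ">>>" as name(argument=value, ...), one argument or row to a line, values as JSON. move_arm: Moves the arm, as the interface text tells. Its arguments: {"type":"object","properties":{"steps":{"type":"array"},"newtons":{"type":"number"}},"required":["steps"]}

```bash
mkdir -p pics; ls; python3 - <<'E'
from station import *
import cv2,numpy as np
print(get_obs())
for c in ["scene","top"]:
    im=read_camera(c); cv2.imwrite(f"pics/{c}0.png",im)
    for n in ["thick_reamer","slim_reamer","socket_mouth"]:
        print(c,n,[(np.round(d["xy"],1).tolist(),round(float(d["conf"]),2)) for d in place_of(c,n)])
    k=calibration(c); R=cv2.Rodrigues(np.array(k["rvec"]))[0]; print(c,"cam pos",-R.T@np.array(k["tvec"]).ravel(), R[2])
print(get_obs()["t"])
E
```

```text
pics
{'t': 0.0, 'q': array([ 1.10888062,  0.47782952,  0.02231841,  1.55647019, -0.01147981,
        1.10930637, -0.08310371]), 'joint_vel': array([ 0.00079172, -0.00038421, -0.0004402 ,  0.00119794, -0.00049377,
        0.00061009, -0.00075261]), 'joint_torque': array([ 5.81563181e-04, -5.96450222e+01,  1.60863485e+00, -2.81197232e+01,
        1.25666810e-02,  9.38805286e-03,  1.49435323e-05]), 'eef_pos': array([ 0.2336551 , -0.63262264,  0.23029768]), 'tool_rot': array([-4.75687660e-04,  8.20524619e-01, -5.71610410e-01, -8.13897118e-04]), 'contact_force': array([ 0.04111561,  0.21051024, -0.30121513]), 'torque': array([ 0.0525299 ,  0.01979379, -0.02333525]), 'gripper_width': 1.0015881742094563}
scene thick_reamer [([230.7, 208.9], 0.97), ([224.7, 228.3], 0.74)]
scene slim_reamer [([159.4, 254.6], 0.58)]
scene socket_mouth [([397.8, 206.0], 0.64)]
scene cam pos [ 1.26688079 -0.23501754  0.66397027] [-0.79845347  0.2527118  -0.54645109]
top thick_reamer [([404.8, 249.3], 0.85), ([416.7, 192.3], 0.59)]
top slim_reamer [([474.5, 172.6], 0.93)]
top socket_mouth [([245.6, 177.9], 0.72), ([476.2, 172.4], 0.54)]
top cam pos [0.27714698 0.02066342 1.1445165 ] [ 0.15125829  0.00896537 -0.98845362]
0.4
```

View pics/scene0.png

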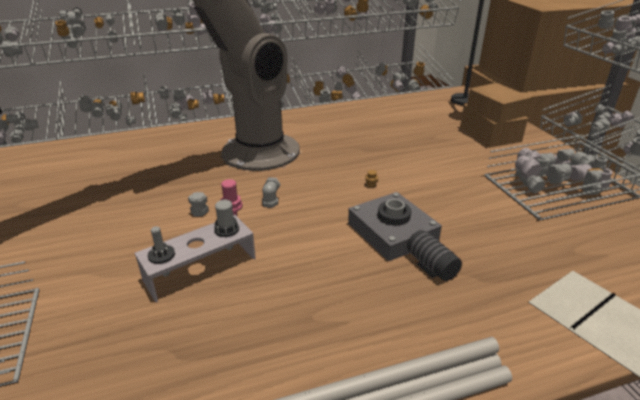

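View pics/top0.png

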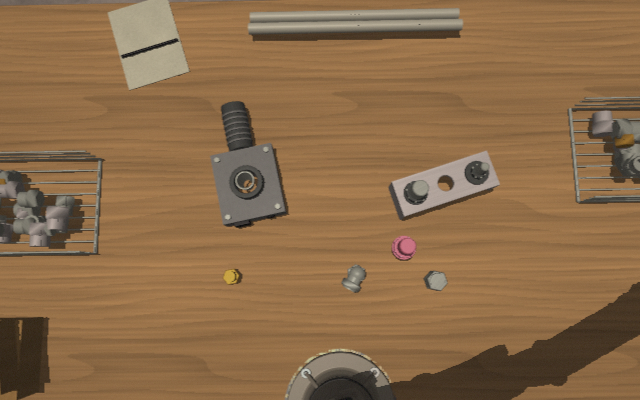

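The scene view shows the thick reamer at (225,228), the pink look-alike at (230,195), the slim one at (159,250) and the sleeve at (397,206). In the top view they are at (417,192), (404,248), (478,172) and (246,181). I'll triangulate, and zoom in on the sleeve.

```bash
cat > h.py <<'E'
import cv2,numpy as np
from station import *
def cam(c):
    k=calibration(c); K=np.array(k["camera_matrix"]); R=cv2.Rodrigues(np.array(k["rvec"]))[0]; t=np.array(k["tvec"]).ravel()
    return K,R,t
def ray(c,xy,k=None):
    K,R,t=k or cam(c); d=R.T@np.linalg.solve(K,[xy[0],xy[1],1]); return -R.T@t,d/np.linalg.norm(d)
def onz(c,xy,z,k=None):
    o,d=ray(c,xy,k); return o+d*(z-o[2])/d[2]
def tri(rs):
    A=0;b=0
    for o,d in rs:
        P=np.eye(3)-np.outer(d,d);A=A+P;b=b+P@o
    p=np.linalg.solve(A,b); return p,[round(1e3*np.linalg.norm((np.eye(3)-np.outer(d,d))@(p-o)),1) for o,d in rs]
def proj(c,p,k=None):
    K,R,t=k or cam(c); q=K@(R@np.array(p)+t); return q[:2]/q[2]
E
python3 - <<'E'
from h import *
for n,a,b,z in [("thick",(224.7,228.3),(416.7,192.3),.07),("slim",(159.4,254.6),(474.5,172.6),.07),("sock",(397.8,206),(245.6,177.9),.08)]:
    print(n,tri([ray("scene",a),ray("top",b)]),onz("scene",a,z),onz("top",b,z))
im=cv2.imread("pics/top0.png")[120:240,190:310];a=cv2.resize(im,None,fx=4,fy=4,interpolation=3)
im=cv2.imread("pics/scene0.png")[160:280,340:470];b=cv2.resize(im,(520,480)[:2],interpolation=3)
cv2.imwrite("pics/z0.png",cv2.resize(np.hstack([a,b]),(800,384)))
E
```

```text
thick (array([ 0.45703827, -0.17157144,  0.07562884]), [np.float64(0.2), np.float64(0.2)]) [ 0.44922494 -0.17112918  0.07      ] [ 0.45801243 -0.1724126   0.07      ]
slim (array([ 0.49852896, -0.30197668,  0.07252217]), [np.float64(3.0), np.float64(3.0)]) [ 0.49386217 -0.30528375  0.07      ] [ 0.49923289 -0.29957647  0.07      ]
sock (array([0.4964303 , 0.20046551, 0.07514898]), [np.float64(3.1), np.float64(3.1)]) [0.50295621 0.20013772 0.08      ] [0.4942362  0.19676888 0.08      ]
```

View pics/z0.png

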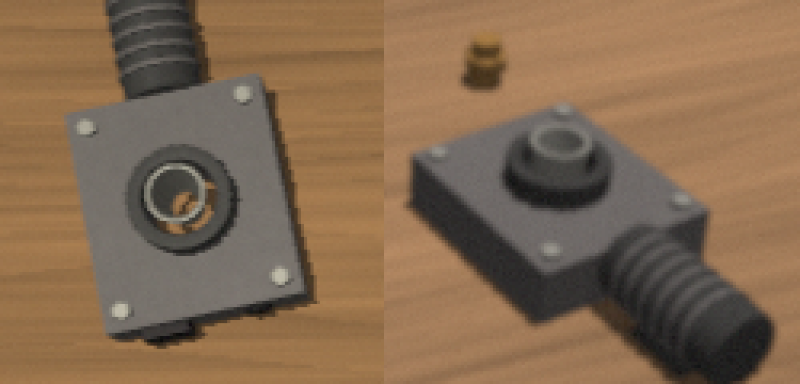

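```bash
python3 - <<'E'
from h import *
from scipy.spatial.transform import Rotation as Ro
o=get_obs();q=o["tool_rot"];R=Ro.from_quat([q[1],q[2],q[3],q[0]]).as_matrix();print(R)
x=R[:,0];print("jaw yaw",np.arctan2(x[1],x[0]),"row yaw",np.arctan2(-.13,.0415))
K,Rc,t=cam("wrist");c=-Rc.T@t;print("wrist cam in tool",R.T@(c-o["eef_pos"]),R.T@Rc[2], "fov",K[0,0])
E
```

```text
[[ 3.46461456e-01 -9.38064204e-01 -8.89777106e-05]
 [-9.38064177e-01 -3.46461467e-01  2.27821529e-04]
 [-2.44538570e-04  4.53542413e-06 -9.99999970e-01]]
jaw yaw -1.2170000292255945 row yaw -1.2617913162541359
wrist cam in tool [ 0.00048669 -0.07437856 -0.14178255] [3.51272846e-04 2.96081757e-01 9.55162536e-01] fov 354.22115285274
```

>>> move_arm(
  steps=[
    {"fingers":85,"translation":[22,46,2],"turn":-0.005},
    {"fingers":85,"translation":[22,46,2],"turn":-0.005},
    {"fingers":85,"translation":[22,46,2],"turn":-0.005},
    {"fingers":85,"translation":[22,46,2],"turn":-0.005},
    {"fingers":85,"translation":[22,46,2],"turn":-0.005},
    {"fingers":85,"translation":[22,46,2],"turn":-0.005},
    {"fingers":85,"translation":[22,46,2],"turn":-0.005},
    {"fingers":85,"translation":[22,46,2],"turn":-0.005},
    {"fingers":85,"translation":[22,46,2],"turn":-0.005},
    {"fingers":85,"translation":[25,46,2],"turn":0},
  ],
)

```text
t: 1.65
eef_pos: [0.4573, -0.1718, 0.2517]
tool_rot: [-0.0, 0.807, -0.59, 0.0]
contact_force: [0.8, -0.1, -0.3]
gripper_width: 0.994
```

>>> move_arm(
  steps=[
    {"fingers":85,"translation":[0,0,0],"turn":0},
    {"fingers":85,"translation":[0,0,0],"turn":0},
  ],
)

```text
t: 1.9
eef_pos: [0.4565, -0.1738, 0.2513]
tool_rot: [0.0, 0.807, -0.59, 0.0]
contact_force: [0.6, -0.6, 0.4]
gripper_width: 0.997
```

```bash
python3 - <<'E'
from h import *
k=cam("wrist");im=read_camera("wrist");cv2.imwrite("pics/w1.png",im)
r=outline_of("wrist","thick_reamer")
for d in r: print(np.round(d["xy"],1),d["conf"],d["mask"].sum())
for d in place_of("wrist","thick_reamer"): print("place",d, onz("wrist",d["xy"],.07,k))
print(get_obs()["eef_pos"],proj("wrist",[.457,-.1716,.136],k),proj("wrist",[.457,-.1716,.07],k))
E
```

```text
[256.9 270.6] 0.88 2797
[317.1 175.2] 0.58 2847
place {'xy': [261.9, 259.4], 'conf': 0.9} [ 0.35150756 -0.14303283  0.07      ]
place {'xy': [317.8, 173.0], 'conf': 0.69} [ 0.45385418 -0.17012507  0.07      ]
[ 0.45614431 -0.17466448  0.25119445] [319.72363325 189.76804422] [320.31692312 170.32920571]
```

View pics/w1.png

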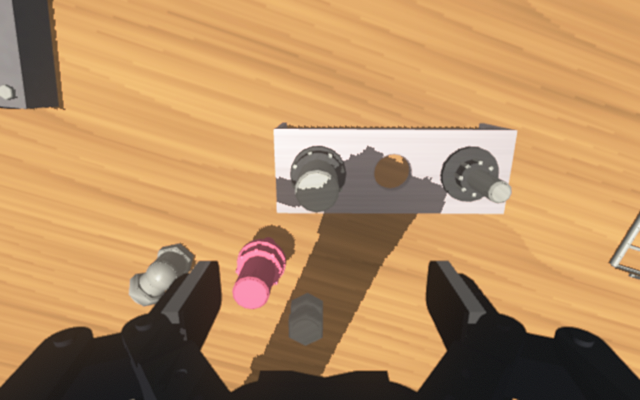

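```bash
python3 - <<'E'
from h import *
im=cv2.imread("pics/w1.png");k=cam("wrist")
def circ(c,p,r,img,s,off,col):
    pts=[((proj("wrist",[p[0]+r*np.cos(a),p[1]+r*np.sin(a),p[2]],k)-off)*s) for a in np.linspace(0,2*np.pi,60)]
    cv2.polylines(img,[np.int32(np.round(pts))],True,col,1)
off=np.array([270,115]);s=7
outs=[]
for p in [(.457,-.1716),(.4585,-.170)]:
    z=cv2.resize(im[115:225,270:365],None,fx=s,fy=s,interpolation=cv2.INTER_CUBIC)[:,:]
    circ("w",(*p,.136),.017,z,s,off,(0,255,0));circ("w",(*p,.078),.026,z,s,off,(0,0,255))
    outs.append(z)
cv2.imwrite("pics/z1.png",cv2.resize(np.hstack(outs),(800,464)))
E
```

```text
(no output)
```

View pics/z1.png

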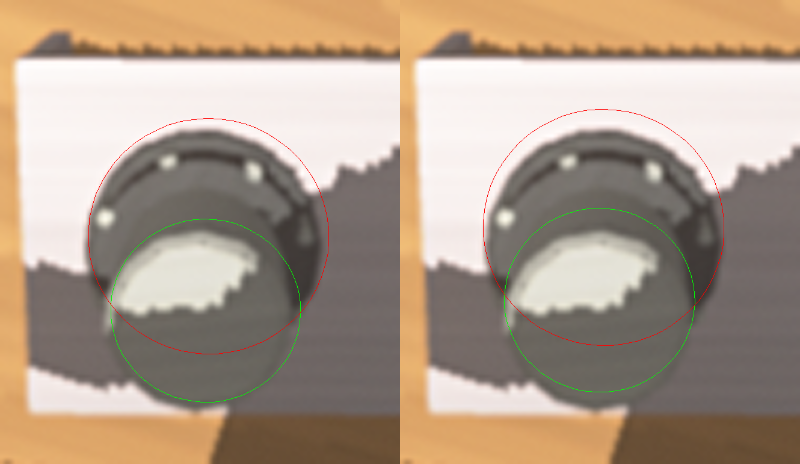

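```bash
python3 - <<'E'
from h import *
for i in range(3):
    read_camera("wrist");print(get_obs()["eef_pos"],get_obs()["contact_force"])
E
```

```text
[ 0.45622716 -0.1745158   0.25123002] [-0.01673496  0.48712549  0.48300296]
[ 0.45632204 -0.1743406   0.25121816] [-0.84608319  0.1223658   0.24916538]
[ 0.4564383  -0.17415233  0.25124119] [ 0.00470291  0.31807612 -0.44448416]
```

>>> move_arm(
  steps=[
    {"fingers":85,"translation":[-2,2,-40],"turn":0},
    {"fingers":85,"translation":[0,0,-40],"turn":0},
    {"fingers":85,"translation":[0,0,-40],"turn":0},
    {"fingers":85,"translation":[0,0,-20],"turn":0},
    {"fingers":85,"translation":[0,0,-12],"turn":0},
    {"fingers":85,"translation":[0,0,0],"turn":0},
    {"fingers":85,"translation":[0,0,0],"turn":0},
  ],
)

```text
t: 3.08
eef_pos: [0.4556, -0.1715, 0.1002]
tool_rot: [-0.0, 0.807, -0.59, 0.001]
contact_force: [-0.2, 0.1, -0.8]
gripper_width: 0.995
```

```bash
python3 - <<'E'
from h import *
im=read_camera("wrist");cv2.imwrite("pics/w2.png",im);print(get_obs()["eef_pos"])
E
```

```text
[ 0.45562104 -0.171509    0.10025114]
```

View pics/w2.png

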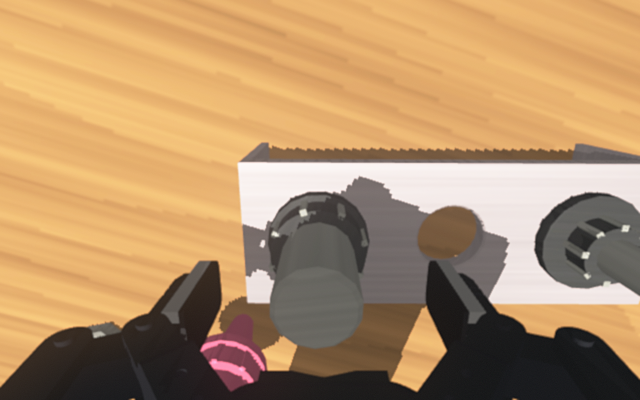

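```bash
python3 - <<'E'
from h import *
k=cam("wrist");p=get_obs()["eef_pos"]
for z in (.1,.119,.136): print(z,proj("wrist",[p[0],p[1],z],k),proj("wrist",[.4545,-.171,z],k))
E
```

```text
0.1 [321.97732509 263.07240377] [320.13071842 264.92174621]
0.119 [321.90108745 285.76310984] [319.81484578 287.80911138]
0.136 [321.81384505 311.72917436] [319.45354848 313.98783695]
```

>>> move_arm(
  newtons=40,
  steps=[
    {"fingers":85,"translation":[1,3,-2],"turn":0},
    {"fingers":60,"translation":[0,0,0],"turn":0},
    {"fingers":40,"translation":[0,0,0],"turn":0},
    {"fingers":25,"translation":[0,0,0],"turn":0},
    {"fingers":25,"translation":[0,0,0],"turn":0},
    {"fingers":25,"translation":[0,0,0],"turn":0},
    {"fingers":25,"translation":[0,0,0],"turn":0},
    {"fingers":25,"translation":[0,0,0],"turn":0},
  ],
)

```text
t: 4.12
eef_pos: [0.456, -0.1684, 0.0975]
tool_rot: [0.0, 0.807, -0.59, 0.0]
contact_force: [-0.9, 0.1, 4.9]
gripper_width: 0.389
```

```bash
python3 - <<'E'
from h import *
im=read_camera("wrist");cv2.imwrite("pics/w3.png",im);o=get_obs();print(o["eef_pos"],o["gripper_width"],o["contact_force"])
E
```

```text
[ 0.45594901 -0.1683804   0.0974769 ] 0.3873272999225617 [-0.86381655 -1.41186195  5.29098707]
```

View pics/w3.png

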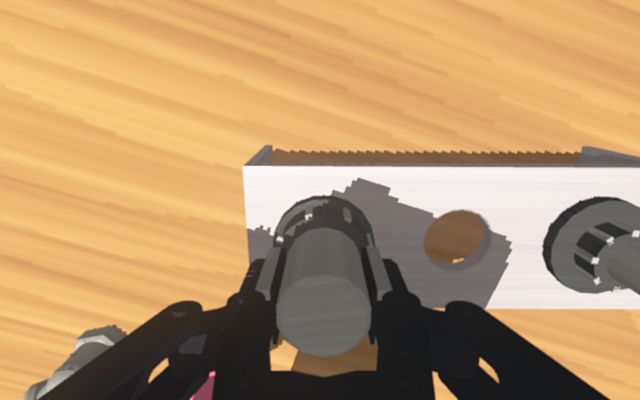

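>>> move_arm(
  steps=[
    {"fingers":25,"translation":[0,0,10],"turn":0},
    {"fingers":25,"translation":[0,0,25],"turn":0},
    {"fingers":25,"translation":[0,0,40],"turn":0},
    {"fingers":25,"translation":[0,0,40],"turn":0},
    {"fingers":25,"translation":[0,0,10],"turn":0},
    {"fingers":25,"translation":[0,0,0],"turn":0},
  ],
)

```text
t: 4.92
eef_pos: [0.4555, -0.1681, 0.2219]
tool_rot: [0.0, 0.807, -0.59, -0.0]
contact_force: [0.4, -0.2, -3.9]
gripper_width: 0.384
```

```bash
python3 - <<'E'
from h import *
im=read_camera("wrist");cv2.imwrite("pics/w4.png",im);o=get_obs();print(o["eef_pos"],o["gripper_width"],o["contact_force"])
s=read_camera("scene");cv2.imwrite("pics/s4.png",cv2.resize(s[100:300,100:420],(800,500),interpolation=3));
t=read_camera("top");cv2.imwrite("pics/t4.png",t)
E
```

```text
[ 0.45492394 -0.16798868  0.22100649] 0.3852129562532034 [-0.44437539  0.62148824 -4.01191083]
```

View pics/w4.png

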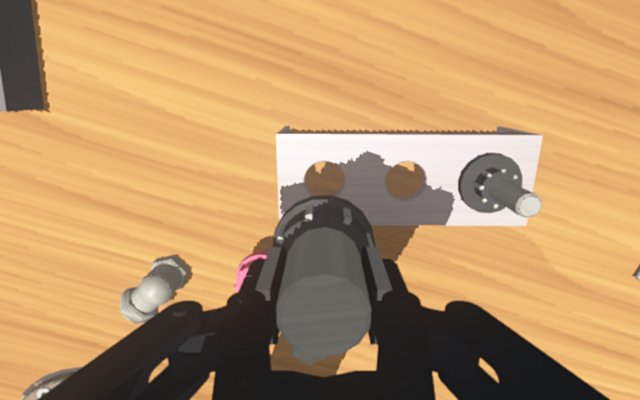

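View pics/s4.png

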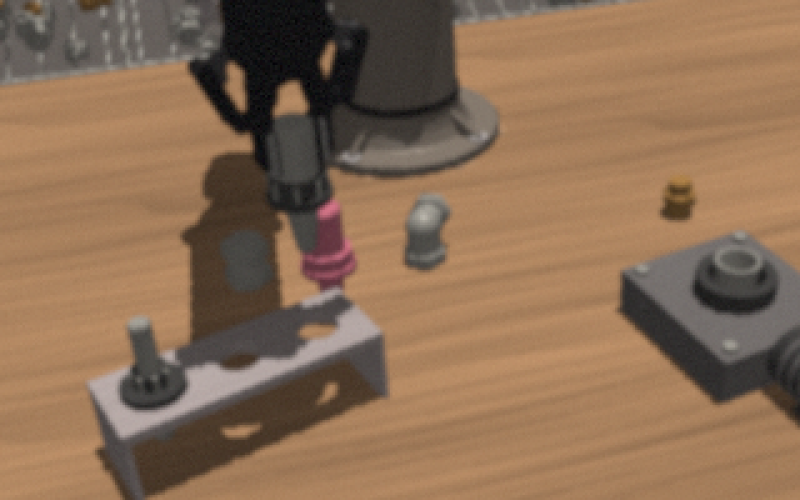

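>>> move_arm(
  steps=[
    {"fingers":25,"translation":[3,30,10],"turn":0},
    {"fingers":25,"translation":[6,48,10],"turn":0},
    {"fingers":25,"translation":[6,48,10],"turn":0},
    {"fingers":25,"translation":[6,48,0],"turn":0},
    {"fingers":25,"translation":[6,48,0],"turn":0},
    {"fingers":25,"translation":[6,48,0],"turn":0},
    {"fingers":25,"translation":[5,48,0],"turn":0},
    {"fingers":25,"translation":[4,50,0],"turn":0},
    {"fingers":25,"translation":[0,0,0],"turn":0},
    {"fingers":25,"translation":[0,0,0],"turn":0},
  ],
)

```text
t: 6.32
eef_pos: [0.4973, 0.199, 0.2508]
tool_rot: [0.001, 0.808, -0.59, -0.001]
contact_force: [-0.5, 0.1, -3.4]
gripper_width: 0.387
```

```bash
python3 - <<'E'
from h import *
k=cam("wrist");im=read_camera("wrist");cv2.imwrite("pics/w5.png",im);o=get_obs();print(o["t"],o["eef_pos"],o["gripper_width"],o["contact_force"])
for d in place_of("wrist","socket_mouth"): print(d,onz("wrist",d["xy"],.08,k),onz("wrist",d["xy"],.077,k))
E
```

```text
6.375 [0.49756189 0.19825827 0.25105113] 0.3875688082048108 [ 0.05589277 -0.27248601 -3.50966258]
{'xy': [324.0, 184.5], 'conf': 0.87} [0.48800831 0.19448604 0.08      ] [0.48723325 0.19422841 0.077     ]
```

View pics/w5.png

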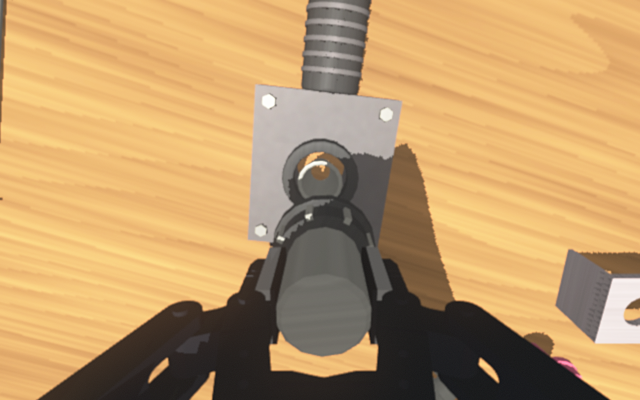

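>>> move_arm(
  steps=[
    {"fingers":25,"translation":[-25,-8,0],"turn":0},
    {"fingers":25,"translation":[-25,-8,0],"turn":0},
    {"fingers":25,"translation":[0,0,0],"turn":0},
    {"fingers":25,"translation":[0,0,0],"turn":0},
    {"fingers":25,"translation":[0,0,0],"turn":0},
  ],
)

```text
t: 7.05
eef_pos: [0.4486, 0.1836, 0.2524]
tool_rot: [-0.0, 0.807, -0.59, 0.0]
contact_force: [0.5, 0.3, -3.2]
gripper_width: 0.386
```

```bash
python3 - <<'E'
from h import *
k=cam("wrist");im=read_camera("wrist");cv2.imwrite("pics/w6.png",im);o=get_obs();print(o["t"],o["eef_pos"],o["gripper_width"],o["contact_force"])
np.savez("w6.npz",K=k[0],R=k[1],t=k[2],e=o["eef_pos"])
for d in place_of("wrist","socket_mouth"): print(d,onz("wrist",d["xy"],.08,k),onz("wrist",d["xy"],.077,k))
s=7;off=np.array([280,90]);
def circ(img,p,r,col,off,s):
    pts=[((proj("",[p[0]+r*np.cos(a),p[1]+r*np.sin(a),p[2]],k)-off+.5)*s-.5) for a in np.linspace(0,2*np.pi,80)]
    cv2.polylines(img,[np.int32(np.round(pts))],True,col,1)
p=onz("",place_of("wrist","socket_mouth")[0]["xy"],.079,k)
z=cv2.resize(im[90:200,280:370],None,fx=s,fy=s,interpolation=3)
z2=z.copy()
circ(z2,p,.021,(0,0,255),off,s);circ(z2,p,.0165,(0,255,0),off,s);circ(z2,[p[0],p[1],.064],.037,(255,0,0),off,s)
cv2.imwrite("pics/z6.png",cv2.resize(np.hstack([z,z2]),(800,489)))
s=3;off=np.array([220,170]);z=cv2.resize(im[170:370,220:420],None,fx=s,fy=s,interpolation=3)
e=o["eef_pos"];h=e[2]-.0275
circ(z,[e[0],e[1],h+.066],.017,(0,0,255),off,s);circ(z,[e[0],e[1],h+.022],.0225,(0,255,255),off,s);circ(z,[e[0],e[1],h+.008],.026,(0,255,0),off,s)
cv2.imwrite("pics/z6b.png",z)
E
```

```text
7.1 [0.44850616 0.18375212 0.2522851 ] 0.3856660624704161 [-0.27021654  0.44433908 -3.39216726]
{'xy': [320.1, 126.9], 'conf': 0.71} [0.48813367 0.19832759 0.08      ] [0.48783244 0.19825813 0.077     ]
```

View pics/z6.png

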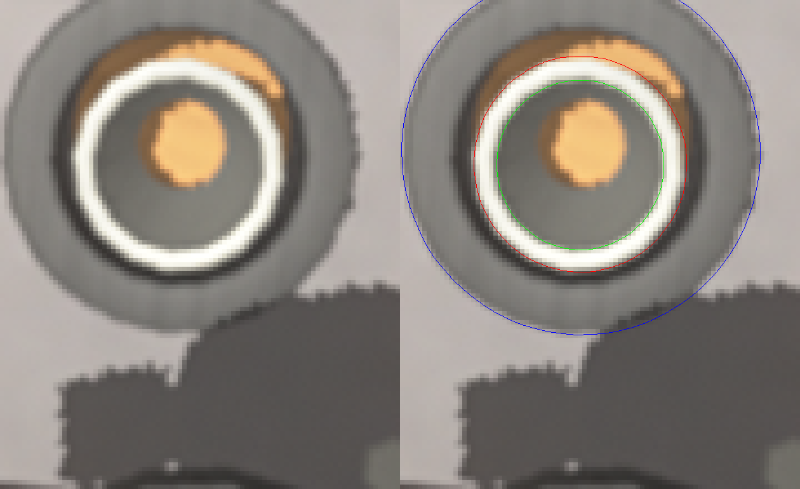

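View pics/z6b.png

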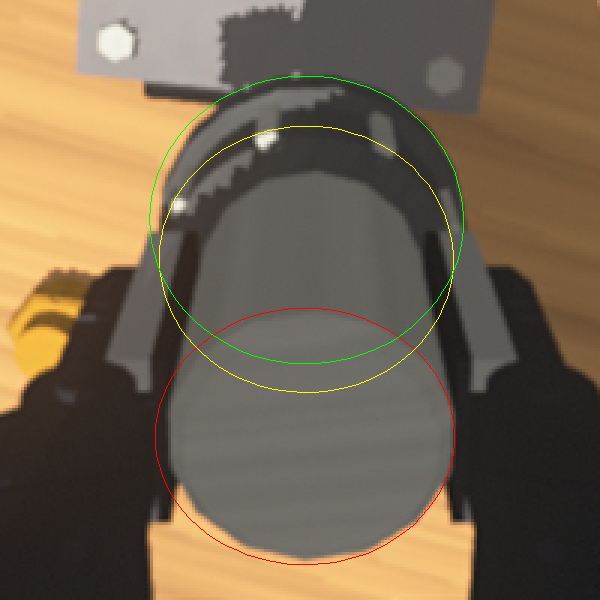

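```bash
python3 - <<'E'
from h import *
from scipy.optimize import least_squares
f=np.load("w6.npz");k=(f["K"],f["R"],f["t"]);e=f["e"]
im=cv2.imread("pics/w6.png")
a=np.linspace(0,2*np.pi,400)
def ring(p,h,r): return np.array([proj("",[p[0]+r*np.cos(t),p[1]+r*np.sin(t),p[2]+h],k) for t in a])
def res(v):
    T=ring(v,.066,.017);C=ring(v,.008,.026);C0=ring(v,0,.026)
    return [T[:,0].min()-276.7,T[:,0].max()-371.3,T[:,1].max()-355.3,min(C[:,0].min(),C0[:,0].min())-274.7,max(C[:,0].max(),C0[:,0].max())-375.3,C[:,1].min()-196]
for x0 in [[e[0],e[1],e[2]-.0275]]:
    s=least_squares(res,x0,x_scale=.001)
    print("reamer origin cam",s.x,"rel TCP",s.x-e,"res",np.round(s.fun,1))
# rim: threshold bright ring in w6
g=cv2.cvtColor(im,cv2.COLOR_BGR2GRAY);m=np.zeros_like(g);m[95:160,290:350]=1
hsv=cv2.cvtColor(im,cv2.COLOR_BGR2HSV)
b=((g>200)&(hsv[...,1]<40)&(m>0)).astype(np.uint8)
cs,_=cv2.findContours(b,cv2.RETR_CCOMP,cv2.CHAIN_APPROX_NONE)
for c in cs:
    if len(c)>40: print(cv2.fitEllipse(c))
for z in (.076,.078,.080):
    for r in (.021,.0165):
        P=ring([.488,.198,z],0,r);print(z,r,np.ptp(P[:,0]),np.ptp(P[:,1]))
E
```

```text
reamer origin cam [0.44662068 0.18188802 0.22050182] rel TCP [-0.00188548 -0.00186409 -0.03178328] res [-0.1  1.3 -0.7 -1.5 -0.2  1. ]
((319.61968994140625, 126.37538146972656), (45.00285339355469, 45.82986831665039), 165.9653778076172)
((319.6299743652344, 126.40800476074219), (39.8181266784668, 40.275794982910156), 172.35789489746094)
0.076 0.021 47.45127911782748 48.15766682015661
0.076 0.0165 37.280034313302224 37.832498566279696
0.078 0.021 47.74227694292426 48.443727455860696
0.078 0.0165 37.50863715780588 38.05715665135567
0.08 0.021 48.036865914296754 48.733204677061906
0.08 0.0165 37.740060906035126 38.28449664477424
```

>>> move_arm(
  steps=[
    {"fingers":25,"translation":[21,9,0],"turn":0},
    {"fingers":25,"translation":[21,8,-20],"turn":0},
    {"fingers":25,"translation":[0,0,-30],"turn":0},
    {"fingers":25,"translation":[0,0,-30],"turn":0},
    {"fingers":25,"translation":[0,0,0],"turn":0},
    {"fingers":25,"translation":[0,0,0],"turn":0},
    {"fingers":25,"translation":[0,0,0],"turn":0},
  ],
)

```text
t: 8.07
eef_pos: [0.4908, 0.2013, 0.1738]
tool_rot: [-0.001, 0.807, -0.59, 0.001]
contact_force: [-1.0, -0.6, -3.1]
gripper_width: 0.383
```

```bash
python3 - <<'E'
from h import *
s=read_camera("scene");t=read_camera("top");w=read_camera("wrist");o=get_obs();print(o["t"],o["eef_pos"],o["contact_force"])
a=cv2.resize(s[100:260,330:490],(400,400),interpolation=3);b=cv2.resize(w[60:260,220:420],(400,400),interpolation=3)
cv2.imwrite("pics/s7.png",np.hstack([a,b]))
E
```

```text
8.225 [0.49037499 0.20098859 0.17322957] [ 0.73108459 -0.13418546 -3.09378878]
```

View pics/s7.png

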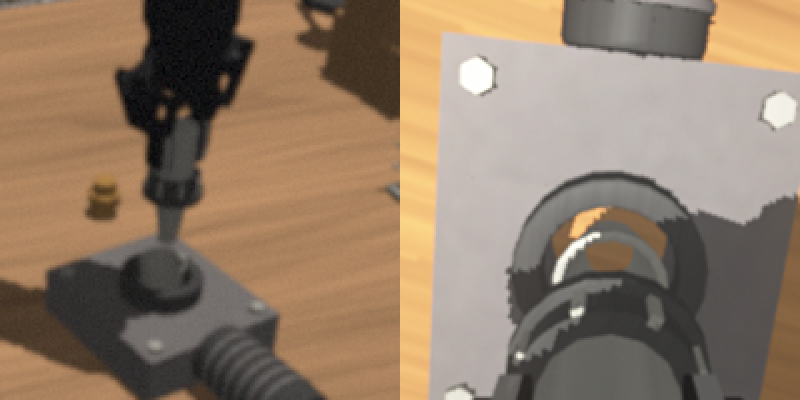

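The reamer hangs over the sleeve and its tip lines up with the rim in both views. I'm lowering it now.

>>> move_arm(
  steps=[
    {"fingers":25,"translation":[0,0,-12],"turn":0},
    {"fingers":25,"translation":[0,0,-12],"turn":0},
    {"fingers":25,"translation":[0,0,-12],"turn":0},
    {"fingers":25,"translation":[0,0,-8],"turn":0},
    {"fingers":25,"translation":[0,0,0],"turn":0},
    {"fingers":25,"translation":[0,0,0],"turn":0},
  ],
)

```text
t: 8.98
eef_pos: [0.4901, 0.201, 0.1285]
tool_rot: [-0.0, 0.807, -0.59, 0.0]
contact_force: [-0.9, 0.4, -3.7]
gripper_width: 0.385
```

```bash
python3 - <<'E'
from h import *
s=read_camera("scene");w=read_camera("wrist");o=get_obs();print(o["t"],o["eef_pos"],o["contact_force"])
a=cv2.resize(s[140:240,340:440],(400,400),interpolation=3);b=cv2.resize(w[100:300,220:420],(400,400),interpolation=3)
cv2.imwrite("pics/s8.png",np.hstack([a,b]))
E
```

```text
9.075 [0.49021462 0.20097946 0.128738  ] [-0.50833553 -0.50813814 -2.78795623]
```

View pics/s8.png

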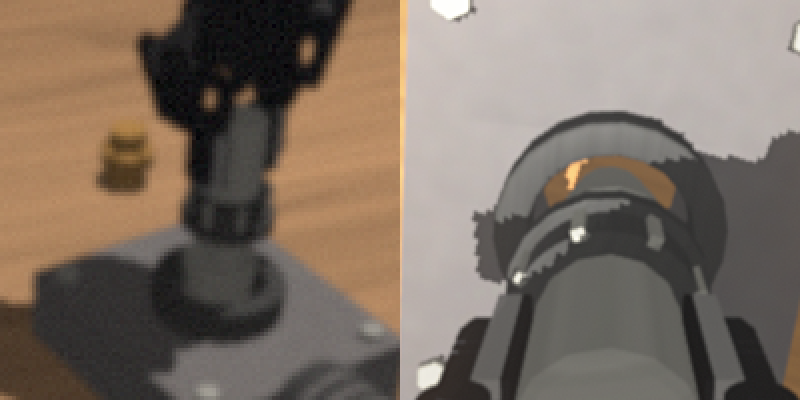

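>>> move_arm(
  steps=[
    {"fingers":25,"translation":[0,0,-4],"turn":0},
    {"fingers":25,"translation":[0,0,-4],"turn":0},
    {"fingers":25,"translation":[0,0,0],"turn":0},
    {"fingers":25,"translation":[0,0,0],"turn":0},
  ],
)

```text
t: 9.57
eef_pos: [0.4899, 0.2009, 0.1203]
tool_rot: [-0.0, 0.807, -0.59, -0.0]
contact_force: [-0.6, 1.3, -3.9]
gripper_width: 0.388
```

>>> move_arm(
  steps=[
    {"fingers":25,"translation":[0,0,-3],"turn":0},
    {"fingers":25,"translation":[0,0,0],"turn":0},
    {"fingers":25,"translation":[0,0,0],"turn":0},
  ],
)

```text
t: 9.95
eef_pos: [0.4899, 0.2008, 0.1173]
tool_rot: [0.0, 0.807, -0.59, 0.0]
contact_force: [1.0, 0.6, -3.2]
gripper_width: 0.386
```

>>> move_arm(
  steps=[
    {"fingers":25,"translation":[0,0,-2],"turn":0},
    {"fingers":25,"translation":[0,0,0],"turn":0},
    {"fingers":25,"translation":[0,0,0],"turn":0},
  ],
)

```text
t: 10.32
eef_pos: [0.4899, 0.2008, 0.1153]
tool_rot: [0.0, 0.807, -0.59, 0.0]
contact_force: [0.1, -0.7, -3.4]
gripper_width: 0.386
```

>>> move_arm(
  steps=[
    {"fingers":25,"translation":[0,0,-2],"turn":0},
    {"fingers":25,"translation":[0,0,0],"turn":0},
    {"fingers":25,"translation":[0,0,0],"turn":0},
  ],
)

```text
t: 10.7
eef_pos: [0.4899, 0.2008, 0.1133]
tool_rot: [0.0, 0.807, -0.59, -0.0]
contact_force: [-0.1, -0.0, -3.3]
gripper_width: 0.386
```

>>> move_arm(
  steps=[
    {"fingers":25,"translation":[0,0,-1.5],"turn":0},
    {"fingers":25,"translation":[0,0,0],"turn":0},
    {"fingers":25,"translation":[0,0,0],"turn":0},
  ],
)

```text
t: 11.08
eef_pos: [0.4899, 0.2008, 0.1118]
tool_rot: [0.0, 0.807, -0.59, -0.0]
contact_force: [0.6, 0.3, -3.3]
gripper_width: 0.388
```

>>> move_arm(
  steps=[
    {"fingers":25,"translation":[0,0,-1.5],"turn":0},
    {"fingers":25,"translation":[0,0,0],"turn":0},
    {"fingers":25,"translation":[0,0,0],"turn":0},
  ],
)

```text
t: 11.45
eef_pos: [0.4899, 0.2008, 0.1103]
tool_rot: [0.0, 0.807, -0.59, 0.0]
contact_force: [-0.0, 0.2, -3.6]
gripper_width: 0.388
```

>>> move_arm(
  steps=[
    {"fingers":25,"translation":[0,0,-1.5],"turn":0},
    {"fingers":25,"translation":[0,0,0],"turn":0},
    {"fingers":25,"translation":[0,0,0],"turn":0},
  ],
)

```text
t: 11.82
eef_pos: [0.4898, 0.2008, 0.1088]
tool_rot: [0.0, 0.807, -0.59, -0.0]
contact_force: [-0.5, -0.4, -3.7]
gripper_width: 0.387
```

```bash
python3 - <<'E'
from h import *
s=read_camera("scene");w=read_camera("wrist");o=get_obs();print(o["t"],o["eef_pos"],o["contact_force"])
a=cv2.resize(s[140:240,340:440],(400,400),interpolation=3);b=cv2.resize(w[100:300,220:420],(400,400),interpolation=3)
cv2.imwrite("pics/s9.png",np.hstack([a,b]))
E
```

```text
11.925 [0.4899158  0.20081075 0.10882973] [-1.60273967e-01  2.25317907e-03 -4.00545888e+00]
```

View pics/s9.png

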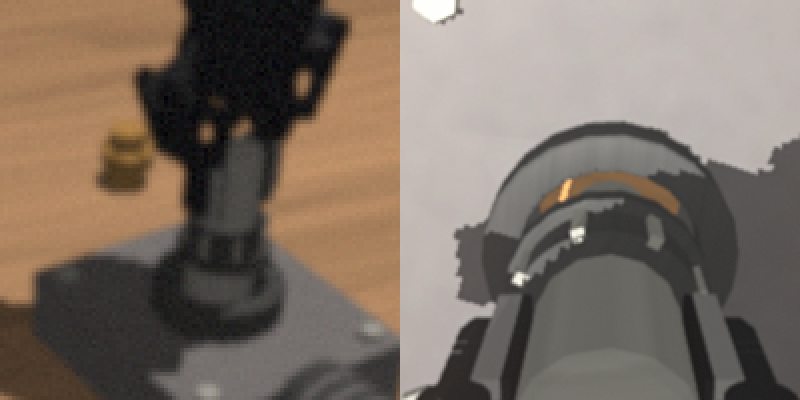

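>>> move_arm(
  steps=[
    {"fingers":25,"translation":[0,0,-1],"turn":0},
    {"fingers":25,"translation":[0,0,0],"turn":0},
  ],
)

```text
t: 12.18
eef_pos: [0.4898, 0.2008, 0.1077]
tool_rot: [0.0, 0.807, -0.59, -0.0]
contact_force: [-0.1, 0.3, -3.4]
gripper_width: 0.384
```

>>> move_arm(
  steps=[
    {"fingers":25,"translation":[0,0,-1],"turn":0},
    {"fingers":25,"translation":[0,0,0],"turn":0},
  ],
)

```text
t: 12.42
eef_pos: [0.4898, 0.2008, 0.1067]
tool_rot: [0.0, 0.807, -0.59, -0.0]
contact_force: [-0.3, -0.2, -3.0]
gripper_width: 0.383
```

>>> move_arm(
  steps=[
    {"fingers":25,"translation":[0,0,-1],"turn":0},
    {"fingers":25,"translation":[0,0,0],"turn":0},
  ],
)

```text
t: 12.68
eef_pos: [0.4899, 0.2008, 0.1058]
tool_rot: [0.0, 0.807, -0.59, 0.0]
contact_force: [-0.4, -0.0, -4.4]
gripper_width: 0.386
```

>>> move_arm(
  steps=[
    {"fingers":25,"translation":[0,0,-1],"turn":0},
    {"fingers":25,"translation":[0,0,0],"turn":0},
  ],
)

```text
t: 12.92
eef_pos: [0.49, 0.2008, 0.1055]
tool_rot: [-0.0, 0.807, -0.59, 0.0]
contact_force: [-1.6, -1.8, 6.1]
gripper_width: 0.387
```

>>> move_arm(
  steps=[
    {"fingers":25,"translation":[0,0,0.5],"turn":0},
    {"fingers":38,"translation":[0,0,0],"turn":0},
    {"fingers":50,"translation":[0,0,0],"turn":0},
    {"fingers":65,"translation":[0,0,0],"turn":0},
    {"fingers":85,"translation":[0,0,0],"turn":0},
    {"fingers":85,"translation":[0,0,0],"turn":0},
    {"fingers":85,"translation":[0,0,0],"turn":0},
  ],
)

```text
t: 13.8
eef_pos: [0.4899, 0.2008, 0.1053]
tool_rot: [-0.0, 0.807, -0.59, 0.0]
contact_force: [-0.6, 0.1, -0.3]
gripper_width: 0.997
```

```bash
python3 - <<'E'
from h import *
s=read_camera("scene");w=read_camera("wrist");o=get_obs();print(o["t"],o["eef_pos"],o["contact_force"],o["gripper_width"])
a=cv2.resize(s[140:240,340:440],(400,400),interpolation=3);b=cv2.resize(w[80:380,170:470],(400,400),interpolation=3)
cv2.imwrite("pics/s10.png",np.hstack([a,b]))
E
```

```text
13.9 [0.48990075 0.20076805 0.10531908] [-0.56711973 -0.40335342  0.42889579] 0.9965006610670817
```

View pics/s10.png

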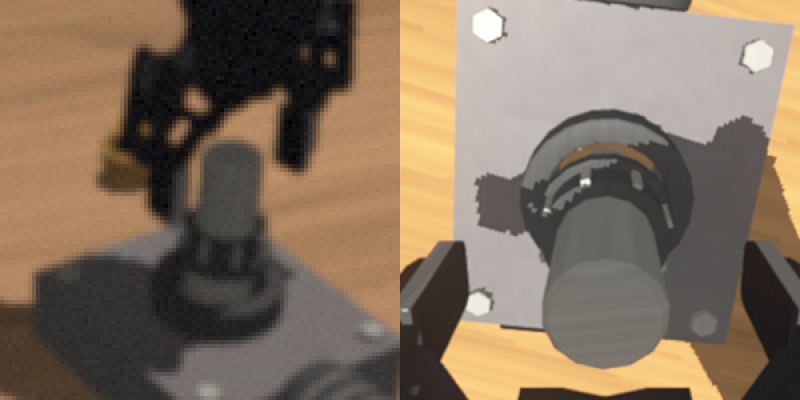

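>>> move_arm(
  steps=[
    {"fingers":85,"translation":[0,0,10],"turn":0},
    {"fingers":85,"translation":[0,0,30],"turn":0},
    {"fingers":85,"translation":[0,0,25],"turn":0},
    {"fingers":40,"translation":[0,0,0],"turn":0},
    {"fingers":0,"translation":[0,0,0],"turn":0},
    {"fingers":0,"translation":[0,0,0],"turn":0},
    {"fingers":0,"translation":[0,0,0],"turn":0},
    {"fingers":0,"translation":[0,0,0],"turn":0},
  ],
)

```text
t: 14.9
eef_pos: [0.4897, 0.2008, 0.1699]
tool_rot: [0.0, 0.807, -0.59, -0.0]
contact_force: [0.6, -0.3, 0.6]
gripper_width: 0.001
```

```bash
python3 - <<'E'
from h import *
k=cam("wrist");s=read_camera("scene");w=read_camera("wrist");o=get_obs();print(o["t"],o["eef_pos"],o["contact_force"],o["gripper_width"])
a=cv2.resize(s[120:240,330:450],(400,400),interpolation=3);b=cv2.resize(w[80:380,170:470],(400,400),interpolation=3)
cv2.imwrite("pics/s11.png",np.hstack([a,b]))
for d in place_of("wrist","thick_reamer"): print(d,onz("wrist",d["xy"],.078,k))
for d in place_of("scene","thick_reamer"): print("scene",d,onz("scene",d["xy"],.078))
E
```

```text
15.0 [0.48978877 0.20081227 0.17010469] [-1.42229795 -0.4694398   0.78941464] 0.002805082420192661
{'xy': [322.4, 203.1], 'conf': 0.66} [0.48788436 0.20011499 0.078     ]
scene {'xy': [395.1, 204.1], 'conf': 0.91} [0.49167446 0.19935658 0.078     ]
scene {'xy': [232.5, 207.2], 'conf': 0.68} [ 0.38831401 -0.14338159  0.078     ]
```

View pics/s11.png

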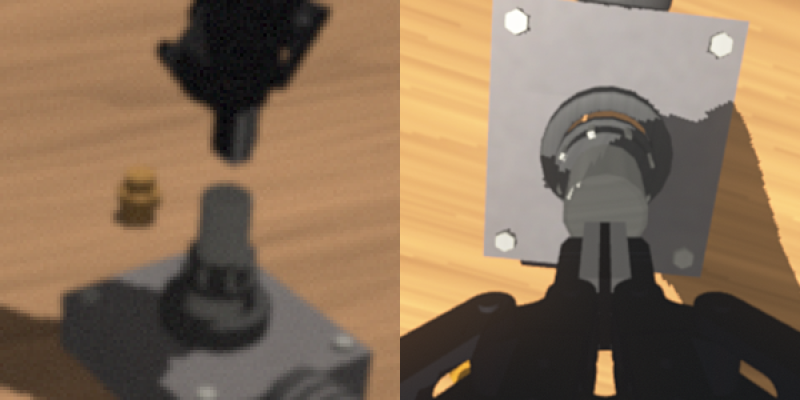

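>>> move_arm(
  steps=[
    {"fingers":0,"translation":[0,0,-12],"turn":0},
    {"fingers":0,"translation":[0,0,-10],"turn":0},
    {"fingers":0,"translation":[0,0,-3],"turn":0},
    {"fingers":0,"translation":[0,0,-1],"turn":0},
    {"fingers":0,"translation":[0,0,-1],"turn":0},
  ],
)

```text
t: 15.72
eef_pos: [0.49, 0.201, 0.1439]
tool_rot: [-0.0, 0.807, -0.59, 0.0]
contact_force: [-2.2, -1.3, 9.0]
gripper_width: -0.004
```

>>> move_arm(
  steps=[
    {"fingers":0,"translation":[0,0,-1],"turn":0},
    {"fingers":0,"translation":[0,0,-1],"turn":0},
  ],
)

```text
t: 15.98
eef_pos: [0.4901, 0.201, 0.1424]
tool_rot: [-0.0, 0.807, -0.59, 0.0]
contact_force: [-3.1, -1.4, 9.9]
gripper_width: 0.002
```

>>> move_arm(
  steps=[
    {"fingers":0,"translation":[0,0,-1],"turn":0},
    {"fingers":0,"translation":[0,0,-1],"turn":0},
    {"fingers":0,"translation":[0,0,-1],"turn":0},
    {"fingers":0,"translation":[0,0,-1],"turn":0},
  ],
)

```text
t: 16.48
eef_pos: [0.4901, 0.201, 0.1384]
tool_rot: [-0.0, 0.807, -0.59, 0.0]
contact_force: [-3.4, -2.2, 8.6]
gripper_width: -0.004
```

>>> move_arm(
  steps=[
    {"fingers":0,"translation":[0,0,-1],"turn":0},
    {"fingers":0,"translation":[0,0,-1],"turn":0},
    {"fingers":0,"translation":[0,0,-1],"turn":0},
  ],
)

```text
t: 16.85
eef_pos: [0.4902, 0.201, 0.1355]
tool_rot: [-0.0, 0.807, -0.59, 0.0]
contact_force: [-2.6, -0.7, 8.7]
gripper_width: -0.001
```

```bash
python3 - <<'E'
from h import *
s=read_camera("scene");w=read_camera("wrist");o=get_obs();print(o["t"],o["eef_pos"],o["contact_force"],o["gripper_width"])
a=cv2.resize(s[120:240,330:450],(400,400),interpolation=3);b=cv2.resize(w[80:380,170:470],(400,400),interpolation=3)
cv2.imwrite("pics/s12.png",np.hstack([a,b]))
E
```

```text
16.95 [0.49006774 0.20095545 0.13530624] [-2.51874719 -0.78718923  7.31924114] -4.368908370524905e-05
```

View pics/s12.png

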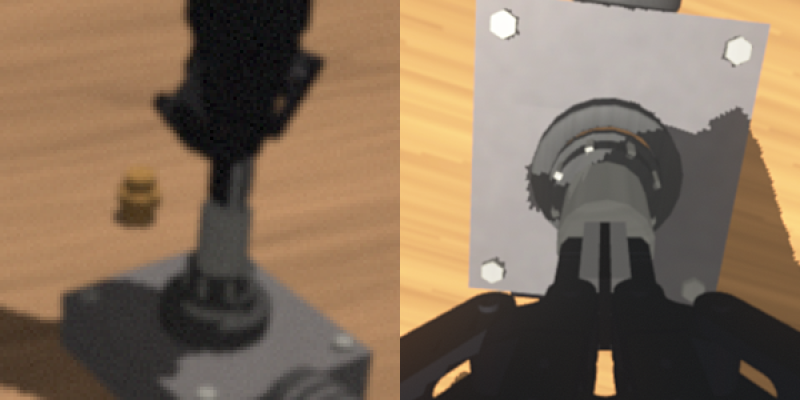

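The sleeve is going down smoothly at about 9 N, with the reamer upright. I'll keep pressing until the force rises on the stop.

>>> move_arm(
  steps=[
    {"fingers":0,"translation":[0,0,-1],"turn":0},
    {"fingers":0,"translation":[0,0,-1],"turn":0},
    {"fingers":0,"translation":[0,0,0],"turn":0},
  ],
)

```text
t: 17.32
eef_pos: [0.4901, 0.201, 0.1333]
tool_rot: [-0.0, 0.807, -0.59, 0.0]
contact_force: [-3.3, -1.3, 7.8]
gripper_width: -0.003
```

>>> move_arm(
  steps=[
    {"fingers":0,"translation":[0,0,-1],"turn":0},
    {"fingers":0,"translation":[0,0,0],"turn":0},
  ],
)

```text
t: 17.58
eef_pos: [0.4901, 0.201, 0.1323]
tool_rot: [-0.0, 0.807, -0.59, 0.0]
contact_force: [-2.1, -2.6, 6.9]
gripper_width: 0.007
```

>>> move_arm(
  steps=[
    {"fingers":0,"translation":[0,0,-1],"turn":0},
    {"fingers":0,"translation":[0,0,0],"turn":0},
  ],
)

```text
t: 17.82
eef_pos: [0.4904, 0.2012, 0.1321]
tool_rot: [-0.001, 0.807, -0.59, 0.001]
contact_force: [-3.3, -2.2, 14.3]
gripper_width: -0.003
```

>>> move_arm(
  steps=[
    {"fingers":0,"translation":[0,0,-1],"turn":0},
    {"fingers":0,"translation":[0,0,0],"turn":0},
  ],
)

```text
t: 18.08
eef_pos: [0.4908, 0.2014, 0.1321]
tool_rot: [-0.001, 0.807, -0.59, 0.001]
contact_force: [-5.9, -4.2, 21.9]
gripper_width: -0.008
```

>>> move_arm(
  steps=[
    {"fingers":0,"translation":[0,0,3],"turn":0},
    {"fingers":0,"translation":[0,0,20],"turn":0},
    {"fingers":0,"translation":[0,0,40],"turn":0},
    {"fingers":0,"translation":[-40,0,20],"turn":0},
    {"fingers":0,"translation":[-40,0,0],"turn":0},
    {"fingers":0,"translation":[0,0,0],"turn":0},
    {"fingers":0,"translation":[0,0,0],"turn":0},
  ],
)

```text
t: 18.95
eef_pos: [0.4105, 0.2008, 0.2125]
tool_rot: [-0.0, 0.807, -0.59, 0.0]
contact_force: [0.8, -0.2, 0.1]
gripper_width: 0.0
```

```bash
python3 - <<'E'
from h import *
k=cam("wrist");s=read_camera("scene");w=read_camera("wrist");t=read_camera("top");o=get_obs();print(o["t"],o["eef_pos"],o["contact_force"])
a=cv2.resize(s[120:300,130:450],(711,400),interpolation=3)
cv2.imwrite("pics/s13.png",a);cv2.imwrite("pics/w13.png",w);cv2.imwrite("pics/t13.png",t)
for c in ("scene","wrist","top"):
  for n in ("thick_reamer","slim_reamer"):
    print(c,n,[(d["xy"],round(d["conf"],2),np.round(onz(c,d["xy"],.067),3)) for d in place_of(c,n)])
E
```

```text
19.1 [0.41070153 0.20079878 0.21217086] [ 0.35441321 -0.15074062  0.01995254]
scene thick_reamer [([392.8, 207.2], 0.6, array([0.487, 0.197, 0.067])), ([232.8, 209.9], 0.56, array([ 0.383, -0.143,  0.067]))]
scene slim_reamer [([156.8, 257.0], 0.97, array([ 0.496, -0.311,  0.067]))]
wrist thick_reamer [([618.3, 337.7], 0.84, array([ 0.348, -0.119,  0.067])), ([354.3, 92.5], 0.65, array([0.486, 0.199, 0.067]))]
wrist slim_reamer []
top thick_reamer [([246.8, 180.4], 0.68, array([0.491, 0.196, 0.067])), ([405.4, 247.6], 0.68, array([ 0.339, -0.144,  0.067]))]
top slim_reamer [([472.0, 172.3], 0.7, array([ 0.501, -0.295,  0.067]))]
```

View pics/s13.png

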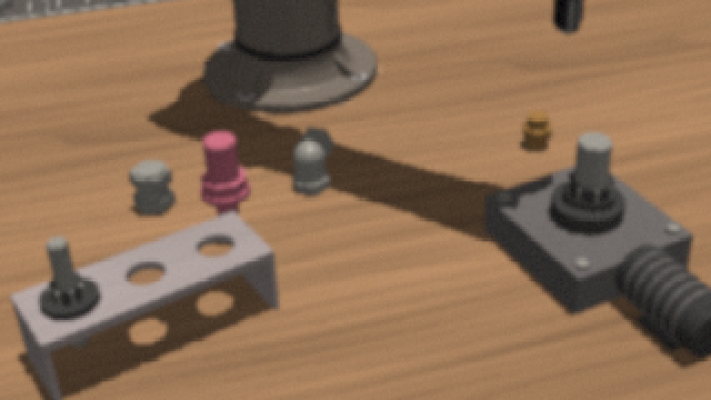

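View pics/w13.png

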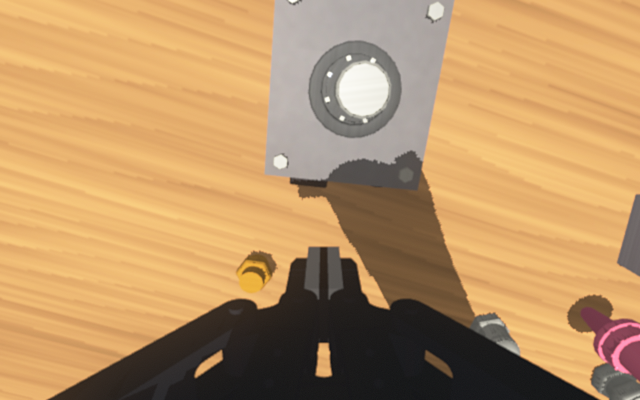

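```bash
python3 -c "
from station import *
print(hand_in())"
```

```text
the job is handed in; nothing more can be done
None
```

I took the thick grey reamer out of the rack, set it shank down in the raised taper sleeve and let go. Then I pressed the sleeve down onto its stop with the closed fingertips and handed in at about 19 s. `hand_in()` gives no verdict, so what follows rests on my own checks.

- **Setting down:** The reamer met the sleeve with about 10 N in all, under the 14 N that moves it. After I let go it stood upright with the sleeve still up.
- **Pressing:** I pushed down steadily in 1 mm steps rather than with separate taps. The sleeve sank about 12 mm at 7–10 N from the fingers. At fingertip height 0.132 m the force rose to 22 N with no further movement, which is where the stop should be.
- **Final views:** The reamer stands straight, centred in the nose, with its collar nearly flush with the nose. The slim reamer is still in its rack hole, and the arm was clear of everything.
- **Disagreements:** The wrist camera put the gripped reamer about 4 mm lower and 2–3 mm to the side of where the arm's own position implied. I therefore aligned it to the sleeve as seen by that same camera. The position networks scatter by several millimetres: up to about 6 mm on the slim reamer against its first readings. They also report the pink look-alike as a thick reamer, and I ruled it out by eye.

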